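Sweep the reed plates into the catch tray

ROBOT

A 7-joint arm with a two-finger parallel gripper is mounted at the origin on the work surface. World frame = base frame: x ahead of the robot, y to its left, z up, the work surface at z = 0. Lengths are in m, angles in rad, forces in N, time in s.
With the tool pointing down it reaches from about 0.425 to 0.875 m from the base axis. Payload 4.7 kg.
Tool frame: the origin (TCP) lies midway between the tips of the shut fingers; the grasp point (between the pads) lies 19 mm behind it; x points along the fingers, z is the direction in which the jaws open and shut, and the axes are right-handed (so a half turn about x gives the same grasp; the last joint's range is limited). The gripper opens to 87 mm and grips with 3 to 60 N. Pads are 19 mm wide; open, the fingers measure 117 mm over their backs; the gripper's body (75 mm by 190 mm) begins 51 mm behind the grasp point.
Start: joints at [1.262, 0.321, -0.07, 1.45, 0.023, 1.371, -0.057], TCP at [0.206, -0.616, 0.223] pointing down, gripper open.
Joint ranges: [-2.86, 2.86], [-0.3, 2.09], [-1.38, 1.24], [0.06, 2.45], [-1.56, 4.7], [0.09, 2.05], [-2.69, 2.69]. Speed limits (rad/s): [2.57, 2.57, 3.14, 3.14, 3.14, 3.14, 3.14].

INTERFACE

Orientations are given as a rotation vector (axis times angle).
In Python, from bench import ctrl gives the robot as it stands.
- The arm moves only by the shell command python3 -m pendant 'ROWS' [OPENING] [FORCE]. ROWS is JSON, a list of rows, each an object with "travel": the shift along the tool's x, y, z in m, a list of three; "twist": the turn about the tool's x in rad. In form: [{"travel": [x, y, z], "twist": twist}, ...]. A call has 1 to 10 rows; each row is the pose to reach, as a shift and turn from the pose measured when the call began, along the tool's axes at that moment; what a row does not reach only later rows make up. A row lasts 1/8 s, in which the tool goes at most 62.5 mm and 10.7 degrees, less where a joint would pass 70% of its speed; a pose out of reach is approached as far as the arm can. A call with a gripper value outside its range is refused whole. OPENING is the opening, from -1 (shut) to 1 (fully open), so that 0 is half open, set as the call begins (- or left out, the last holds). The fingers move at their own pace and stop on an object; FORCE is the grip in N (left out, the last holds). Time passes only in rows, so rows that repeat a pose let the fingers close. It gives the time, the measured TCP pose, the force and the opening at its end, in the units of the state.
- ctrl.get_state(): the state, without advancing time (a new reading comes with each control period).
- ctrl.get_image(name): name is "side" or "top"; returns the picture (420x560x3 uint8, red, green, blue); there is no depth.
- ctrl.camera_model(name): a dict with "K" (3x3 intrinsics, pixels), "rvec" (rotation vector, rad) and "tvec" (3), from world to camera coordinates, as OpenCV has them. Camera axes: x right, y down, z forward; pixel columns grow to the right and rows downward; lengths in m; the calibration is good to about 2 mm. A picture is of the moment at which its call begins. camera_model takes no time and is no camera call.
- ctrl.close_job(): hands the job in, once; it reports no verdict.
The state is a dict: "time": time; "joint_positions": joint angles; "qd": joint speeds; "joint_torque": joint torques, N m; "position": TCP position; "tool_rot": TCP orientation; "ft_force": force on the tool from outside, world axes, zero at the start; "torque": the same for the moment, N m; "grip_width": opening from 0.0 (shut) to 1.0 (fully open).
Only numpy, scipy, OpenCV 4.12 (cv2) and the standard library are available. Lean on these libraries where they do the work, as an engineer would, in place of code of your own. Each camera call takes 0.05 s, during which the arm holds its last target.

TASK

In the accordion workshop, sweep the four loose reed plates off the sorting board over its open end into the empty, undivided tray with the closed fingers. All four must end up in that tray; push them along the board, do not pick any of them up, and leave the pot of pins, the glue bottle and the reed block where they are.

Things in the scene. Friction and masses are not known exactly. Their poses are not given: they have to be found in the camera images.
- board: fixed raised plywood sorting board (16 mm panel on battens), 260 mm along its own x, 320 mm along its own y, flat top 60 mm above the table; origin at the centre of its underside, on the table. Along its two edges at x = -130 and +130 mm (own frame) runs a low wooden fence 8 mm thick and 10 mm high above the board top; the two ends at y = -160 and +160 mm have no fence, and plates can be slid off over them
- tray: empty undivided catch tray, light wood, fixed, at one open end of the board (which one varies): 260 (own x) x 150 (own y) x 24 mm high, walls and floor 3 mm; origin at its underside's centre, 217 mm from the board's centre along the board's + or - y, axes parallel to it. Its nearest 18 mm lie under the overhanging board end (panel underside 44 mm up), so plates slid over the end drop in
- full_tray: the tray against the board's other end, fixed: same outside size and wood as the catch tray, likewise pushed under the board end, but divided into eight compartments filled with finished plates up to 15 mm above the table; origin at the centre of its underside. No plate is to go in here
- plate1: loose aluminium reed plate, flat rectangle 56 x 24 mm and 6 mm thick, 20 g nominal, lying on the board; origin at the centre of its underside, x along its length, z up. The long side starts roughly along the board's x (up to about 0.35 rad off), so broadside to the way to the tray
- plate2: loose aluminium reed plate, flat rectangle 52 x 22 mm and 6 mm thick, 17 g nominal, lying on the board; origin at the centre of its underside, x along its length, z up. The long side starts roughly along the board's x (up to about 0.35 rad off), so broadside to the way to the tray
- plate3: loose aluminium reed plate, flat rectangle 48 x 20 mm and 6 mm thick, 14 g nominal, lying on the board; origin at the centre of its underside, x along its length, z up. The long side starts roughly along the board's x (up to about 0.35 rad off), so broadside to the way to the tray
- plate4: loose aluminium reed plate, flat rectangle 44 x 18 mm and 6 mm thick, 13 g nominal, lying on the board; origin at the centre of its underside, x along its length, z up. The long side starts roughly along the board's x (up to about 0.35 rad off), so broadside to the way to the tray
- pin_pot: loose small clear pot of steel pins, 42 mm across, 29 mm high, 120 g, standing on the board near its far fence; origin at the centre of its underside. Leave it where it is
- glue: loose white glue bottle, 42 mm across, 110 mm high, standing on the table beyond the board; origin at the centre of its underside. Leave it
- reed_block: loose wooden reed block, 30 (own x) x 180 (own y) x 30 mm, lying on the table beyond the board; origin at the centre of its underside. Leave it
Things that resemble listed ones, but are neither listed nor needed, are in the scene too. What is meant by the pin_pot is not blue, and is the smaller of those in its own colour.

How it is judged:
At the end, for the whole second after the job is handed in: All four plates at rest in the undivided tray: each centre within 125 mm of its middle along its x, 73 mm along its y, under 30 mm above the table. Pin pot, glue bottle and reed block upright (0.2 rad), within 15 mm of their starts (x of plate1 in the frame of tray between -0.125 and 0.125 m and y of plate1 in the frame of tray between -0.073 and 0.073 m and height (world z) of each of plate1, plate2, plate3, plate4 below 0.03 m and linear speed of each of plate1, plate2, plate3, plate4 below 0.03 m/s and x of plate2 in the frame of tray between -0.125 and 0.125 m and y of plate2 in the frame of tray between -0.073 and 0.073 m and x of plate3 in the frame of tray between -0.125 and 0.125 m and y of plate3 in the frame of tray between -0.073 and 0.073 m and x of plate4 in the frame of tray between -0.125 and 0.125 m and y of plate4 in the frame of tray between -0.073 and 0.073 m and distance of each of pin_pot, glue, reed_block from where it was at the start of the episode below 0.015 m and angle between each of pin_pot, glue, reed_block's own z axis and vertical below 0.2 rad); the robot touches nothing.
It fails at once if a reed plate is lifted (its centre more than 20 mm above the board top) (height (world z) of any of plate1, plate2, plate3, plate4 above 0.08 m).
It fails at once if the pin pot is shifted by more than 15 mm or tipped over (distance of pin_pot from where it was at the start of the episode above 0.015 m or angle between pin_pot's own z axis and vertical above 0.3 rad).
It fails at once if the glue bottle is shifted by more than 15 mm or tipped over (distance of glue from where it was at the start of the episode above 0.015 m or angle between glue's own z axis and vertical above 0.3 rad).
It fails at once if the reed block is shifted by more than 15 mm or tipped over (distance of reed_block from where it was at the start of the episode above 0.015 m or angle between reed_block's own z axis and vertical above 0.3 rad).
It also fails if it takes over 72 s, if anything falls off the work surface, if the arm or the gripper's body presses on something with over 40 N, if the wrist force passes 120 N, or if a joint passes its speed limit or range.

## Working session

There is one attempt and no reset: what is moved stays moved. The work goes in short steps, Python scripts to look and compute and a shell command to move; the robot and the scene stay as the last step left them, time stands still between calls to the robot, and variables do not carry over. Pictures are saved under pics/ and viewed, and the job is handed in when it is done.

```bash
mkdir -p pics; python3 - <<'E'
from bench import ctrl
import cv2
for n in("top","side"):
    cv2.imwrite(f"pics/{n}0.png",cv2.cvtColor(ctrl.get_image(n),cv2.COLOR_RGB2BGR)); print(ctrl.camera_model(n))
print(ctrl.get_state())
E
```

```text
{'K': array([[393.52287676,   0.        , 284.03720419],
       [  0.        , 393.52287676, 209.53375641],
       [  0.        ,   0.        ,   1.        ]]), 'rvec': array([ 2.19117524, -2.1531626 ,  0.15804653]), 'tvec': array([-0.00847446,  0.60177605,  0.66363956])}
{'K': array([[399.89483045,   0.        , 279.92560565],
       [  0.        , 399.89483045, 202.85420422],
       [  0.        ,   0.        ,   1.        ]]), 'rvec': array([ 0.32275399, -2.85092782,  1.12059605]), 'tvec': array([0.59876993, 0.14503826, 0.72406337])}
{'time': 0.1, 'joint_positions': array([ 1.26211956,  0.32175045, -0.07013188,  1.45154972,  0.0226388 ,
        1.37080041, -0.05692396]), 'qd': array([ 0.00012388, -0.00266873,  0.00156351, -0.00265449,  0.00047978,
        0.00123304, -0.0013512 ]), 'joint_torque': array([-1.66609411e-04, -4.92572379e+01, -4.05823784e-01, -3.13396668e+01,
       -6.41825167e-02,  3.95200239e-02,  7.69706185e-05]), 'position': array([ 0.2059924 , -0.61597401,  0.22157189]), 'tool_rot': array([ 0.96913601,  1.34630473, -0.96763043]), 'ft_force': array([-0.36007325,  0.38805624, -0.06471688]), 'torque': array([ 0.01307925,  0.00187221, -0.02336068]), 'grip_width': 1.0036048375422886}
```

View pics/top0.png

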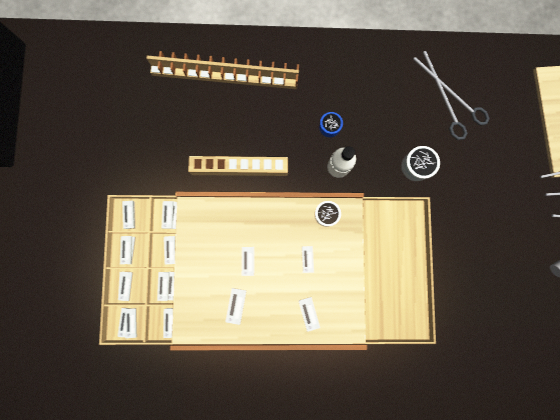

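View pics/side0.png

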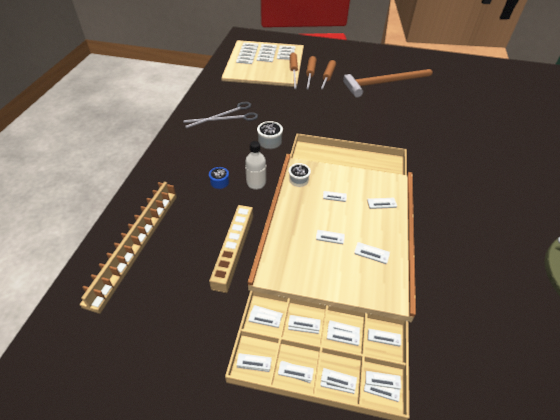

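The catch tray is on the right in the top view (px 365–433) and the divided one on the left. Four plates lie at about (247,261), (307,259), (235,306) and (309,314). The pin pot on the board is at (327,213). Next I'll enlarge the picture and measure.

```bash
cat > h.py <<'E'
import numpy as np,cv2
from bench import ctrl
def px2w(n,pts,z):
    m=ctrl.camera_model(n);R,_=cv2.Rodrigues(m["rvec"]);t=m["tvec"]
    u=cv2.undistortPoints(np.array(pts,float).reshape(-1,1,2),m["K"],None)[:,0]
    d=np.c_[u,np.ones(len(u))]@R; c=-R.T@t
    return c+d*((z-c[2])/d[:,2])[:,None]
def w2px(n,P):
    m=ctrl.camera_model(n);return cv2.projectPoints(np.array(P,float),m["rvec"],m["tvec"],m["K"],None)[0][:,0]
def snap(tag,box=None,n="top"):
    im=cv2.cvtColor(ctrl.get_image(n),cv2.COLOR_RGB2BGR);cv2.imwrite(f"pics/{tag}_full.png",im)
    if box:
        x0,y0,x1,y1=box;s=min(800/(x1-x0),600/(y1-y0));cv2.imwrite(f"pics/{tag}.png",cv2.resize(im[y0:y1,x0:x1],None,fx=s,fy=s,interpolation=cv2.INTER_CUBIC));print("scale",s)
    return im
E
python3 - <<'E'
from h import *
im=cv2.imread("pics/top0.png")[180:360,160:440]
cv2.imwrite("pics/c0.png",cv2.resize(im,None,fx=2.857,fy=2.857,interpolation=cv2.INTER_CUBIC))
np.set_printoptions(precision=4,suppress=True)
print(px2w("top",[(247,261),(307,259),(235,306),(309,314)],.066))
print(px2w("top",[(327,213)],.089))
print(px2w("top",[(176,193),(363,193),(367,348),(170,348)],.07))
print(px2w("top",[(108,196),(430,198),(435,342),(100,343)],.024))
E
```

```text
[[ 0.5105  0.0633  0.066 ]
 [ 0.5154 -0.037   0.066 ]
 [ 0.4367  0.081   0.066 ]
 [ 0.4253 -0.0412  0.066 ]]
[[ 0.5911 -0.0674  0.089 ]]
[[ 0.6223  0.1856  0.07  ]
 [ 0.6288 -0.1315  0.07  ]
 [ 0.3729 -0.136   0.07  ]
 [ 0.3698  0.183   0.07  ]]
[[ 0.6217  0.3179  0.024 ]
 [ 0.6297 -0.2655  0.024 ]
 [ 0.3741 -0.2671  0.024 ]
 [ 0.3665  0.3141  0.024 ]]
```

View pics/c0.png

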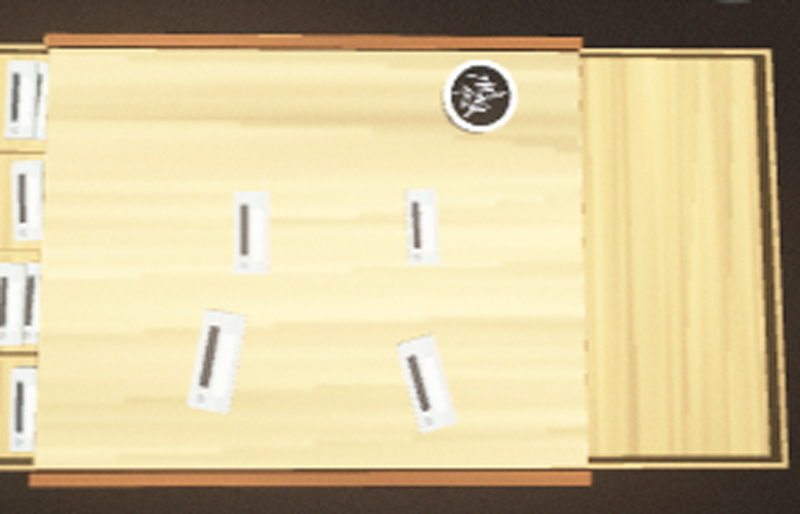

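```bash
cat >> h.py <<'E'
from scipy.spatial.transform import Rotation as Ro
np.set_printoptions(precision=4,suppress=True)
def plan(tgts,jaw=None):
    """tool-frame shifts from now to world targets; twist so tool z lies along +-jaw"""
    s=ctrl.get_state();R=Ro.from_rotvec(s["tool_rot"]).as_matrix()
    print("t",s["time"],"pos",s["position"],"F",s["ft_force"],"w",s["grip_width"]);print(R)
    for t in tgts: print(t,"->",R.T@(np.array(t)-s["position"]))
    if jaw is not None:
        j=R.T@np.array([*jaw,0]);a=np.arctan2(-j[1],j[2]);print("twist",a,a-np.pi*np.sign(a))
E
python3 - <<'E'
from h import *
plan([(.43,-.01,.2),(.43,-.01,.1)],(1,.015))
# precise plate poses from crop corners
s=2.857
P={"A(235,306)":[(207,310),(246,315),(230,412),(188,406)],"B(309,314)":[(397,345),(433,335),(455,424),(422,432)],
"C(247,261)":[(235,192),(269,192),(269,272),(234,272)],"D(307,259)":[(406,190),(436,190),(438,264),(408,264)]}
for k,v in P.items():
    w=px2w("top",np.array(v)/s+[160,180],.066);c=w.mean(0)
    print(k,c[:2],"len",np.linalg.norm(w[0]-w[3]),np.linalg.norm(w[1]-w[2]),"wid",np.linalg.norm(w[0]-w[1]),"ang",np.arctan2(*(w[0]+w[1]-w[2]-w[3])[[1,0]]), "ymax",w[:,1].max())
b=px2w("top",np.array([(582,48),(588,467)])/s+[160,180],.06);print(b)
E
```

```text
t 0.1 pos [ 0.206  -0.616   0.2216] F [-0.3601  0.3881 -0.0647] w 1.0036048375422886
[[-0.0007  0.9483  0.3173]
 [ 0.0016  0.3173 -0.9483]
 [-1.     -0.0001 -0.0017]]
(0.43, -0.01, 0.2) -> [ 0.0224  0.4047 -0.5036]
(0.43, -0.01, 0.1) -> [ 0.1224  0.4047 -0.5034]
twist -1.2629626290313534 1.8786300245584397
A(235,306) [0.4365 0.079 ] len 0.05503054487614316 0.055330781285781505 wid 0.022759065457105963 ang -0.15305766818374633 ymax 0.09527759570552664
B(309,314) [ 0.4248 -0.0418] len 0.051068517007531185 0.05178997105290421 wid 0.021709282936875626 ang 0.27603989955518393 ymax -0.024312380466902882
C(247,261) [0.5103 0.0614] len 0.04635437402436428 0.046394819733923086 wid 0.019917712838360625 ang 0.020384755680027823 ymax 0.07187560889435561
D(307,259) [ 0.5147 -0.0382] len 0.043111506115329 0.04313997093858822 wid 0.01772239934275354 ang 0.03602585599456453 ymax -0.028605216828229665
[[ 0.6238 -0.135   0.06  ]
 [ 0.3779 -0.1365  0.06  ]]
```

```bash
python3 -m pendant '[{"travel":[0.002,0.04,-0.05],"twist":-0.15},{"travel":[0.004,0.08,-0.1],"twist":-0.32},{"travel":[0.006,0.12,-0.15],"twist":-0.48},{"travel":[0.01,0.16,-0.2],"twist":-0.64},{"travel":[0.012,0.2,-0.25],"twist":-0.8},{"travel":[0.014,0.24,-0.3],"twist":-0.96},{"travel":[0.016,0.28,-0.35],"twist":-1.12},{"travel":[0.018,0.32,-0.4],"twist":-1.263},{"travel":[0.02,0.36,-0.45],"twist":-1.263},{"travel":[0.02,0.38,-0.475],"twist":-1.263}]' -1 20
python3 - <<'E'
from h import *
plan([(.43,.0,.2),(.43,.0,.1),(.43,.0,.063)],(1,.015))
E
```

```text
time: 1.35
position: [0.4158, -0.0421, 0.2022]
tool_rot: [-0.013, 1.571, 0.014]
ft_force: [0.8, 0.2, 0.1]
grip_width: 0.02
t 1.35 pos [ 0.4158 -0.0421  0.2022] F [0.8332 0.2238 0.0633] w 0.020238897530867186
[[-0.0006 -0.0173  0.9999]
 [ 0.0011  0.9998  0.0173]
 [-1.      0.0011 -0.0006]]
(0.43, 0.0, 0.2) -> [0.0022 0.0419 0.0149]
(0.43, 0.0, 0.1) -> [0.1022 0.0418 0.0149]
(0.43, 0.0, 0.063) -> [0.1392 0.0417 0.015 ]
twist 0.0023019945663234394 -3.1392906590234695
```

```bash
python3 -m pendant '[{"travel":[0.01,0.025,0.008],"twist":0},{"travel":[0.03,0.043,0.012],"twist":0},{"travel":[0.07,0.043,0.012],"twist":0},{"travel":[0.1,0.043,0.012],"twist":0},{"travel":[0.125,0.043,0.012],"twist":0},{"travel":[0.132,0.043,0.012],"twist":0},{"travel":[0.132,0.043,0.012],"twist":0}]'
python3 - <<'E'
from h import *
snap("a1",(160,180,440,360)); plan([(.43,.002,.063)])
snap("a1s",(230,120,430,320),"side")
E
```

```text
time: 2.22
position: [0.4269, 0.0013, 0.0703]
tool_rot: [-0.013, 1.572, 0.015]
ft_force: [0.5, -0.5, 0.8]
grip_width: 0.007
scale 2.857142857142857
t 2.275 pos [0.4275 0.0012 0.0708] F [0.1646 0.2849 0.2081] w 0.0035950803728263332
[[ 0.0002 -0.0173  0.9999]
 [ 0.0011  0.9999  0.0173]
 [-1.      0.0011  0.0003]]
(0.43, 0.002, 0.063) -> [0.0079 0.0007 0.0025]
scale 3.0
```

View pics/a1.png

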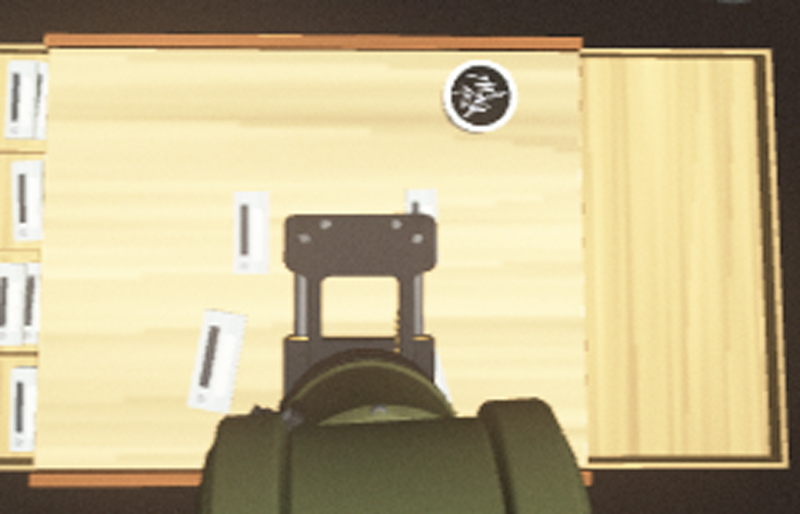

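View pics/a1s.png

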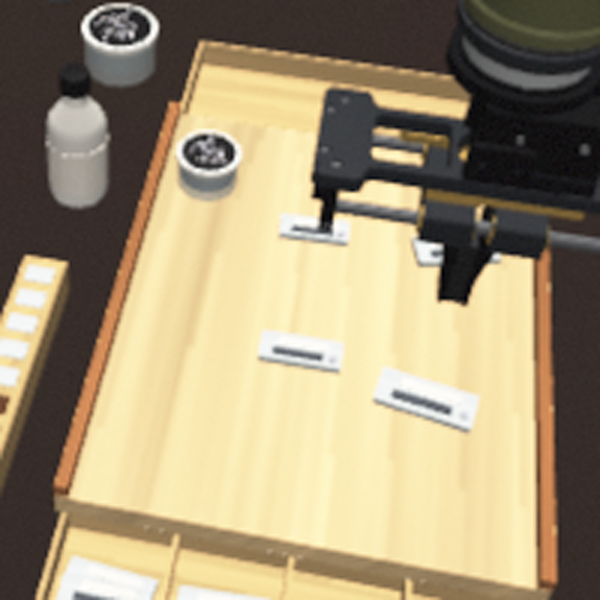

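```bash
python3 -m pendant '[{"travel":[0.008,0,0.001],"twist":0},{"travel":[0.008,0,0.001],"twist":0},{"travel":[0.008,-0.01,0.001],"twist":0},{"travel":[0.008,-0.022,0.001],"twist":0},{"travel":[0.008,-0.034,0.001],"twist":0},{"travel":[0.008,-0.048,0.001],"twist":0},{"travel":[0.008,-0.063,0.001],"twist":0},{"travel":[0.008,-0.078,0.001],"twist":0},{"travel":[0.008,-0.093,0.001],"twist":0},{"travel":[0.008,-0.1,0.001],"twist":0}]'
python3 - <<'E'
from h import *
snap("a2",(160,180,440,360));
snap("a2s",(230,120,430,320),"side");plan([(.43,-.16,.063)])
E
```

```text
time: 3.58
position: [0.4305, -0.1, 0.063]
tool_rot: [-0.012, 1.57, 0.013]
ft_force: [-0.0, 0.5, 1.0]
grip_width: 0.009
scale 2.857142857142857
scale 3.0
t 3.675 pos [ 0.4305 -0.0996  0.063 ] F [-0.1287  0.2173  0.2395] w 0.004167682853590296
[[ 0.0009 -0.0158  0.9999]
 [ 0.0009  0.9999  0.0158]
 [-1.      0.0009  0.0009]]
(0.43, -0.16, 0.063) -> [-0.0001 -0.0603 -0.0014]
```

View pics/a2s.png

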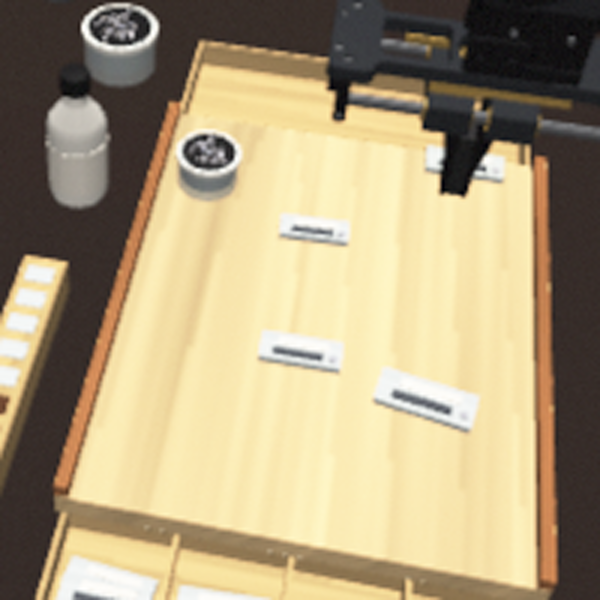

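View pics/a2.png

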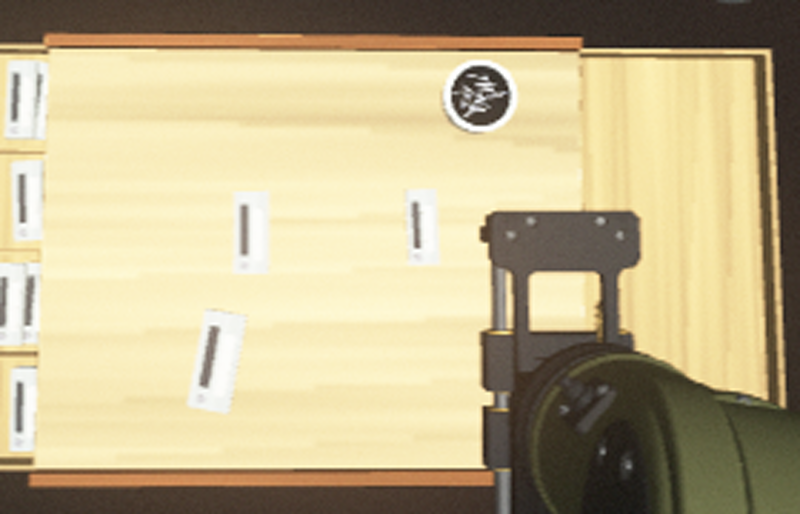

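Plate 2 has squared up against the fingers at the board end (side crop ~465,160), and the other plates haven't moved. I'll push it over.

```bash
python3 -m pendant '[{"travel":[0,-0.013,-0.001],"twist":0},{"travel":[0,-0.028,-0.001],"twist":0},{"travel":[0,-0.043,-0.001],"twist":0},{"travel":[0,-0.058,-0.001],"twist":0},{"travel":[0,-0.066,-0.001],"twist":0},{"travel":[0,-0.066,-0.001],"twist":0},{"travel":[-0.02,-0.06,-0.001],"twist":0},{"travel":[-0.04,-0.02,0.03],"twist":0},{"travel":[-0.04,0.03,0.06],"twist":0},{"travel":[-0.04,0.075,0.08],"twist":0}]'
python3 - <<'E'
from h import *
snap("a3",(160,180,440,360));
plan([(.515,-.006,.09),(.515,-.006,.063)])
E
```

```text
time: 4.92
position: [0.5105, -0.021, 0.1038]
tool_rot: [-0.012, 1.568, 0.014]
ft_force: [0.0, -0.6, -0.2]
grip_width: 0.003
scale 2.857142857142857
t 4.975 pos [ 0.5123 -0.0129  0.1042] F [2.3143 5.6872 0.4562] w 0.009000964731112646
[[ 0.0051 -0.0246  0.9997]
 [ 0.0067  0.9997  0.0245]
 [-1.      0.0065  0.0053]]
(0.515, -0.006, 0.09) -> [0.0143 0.0067 0.0028]
(0.515, -0.006, 0.063) -> [0.0413 0.0065 0.0027]
```

View pics/a3.png

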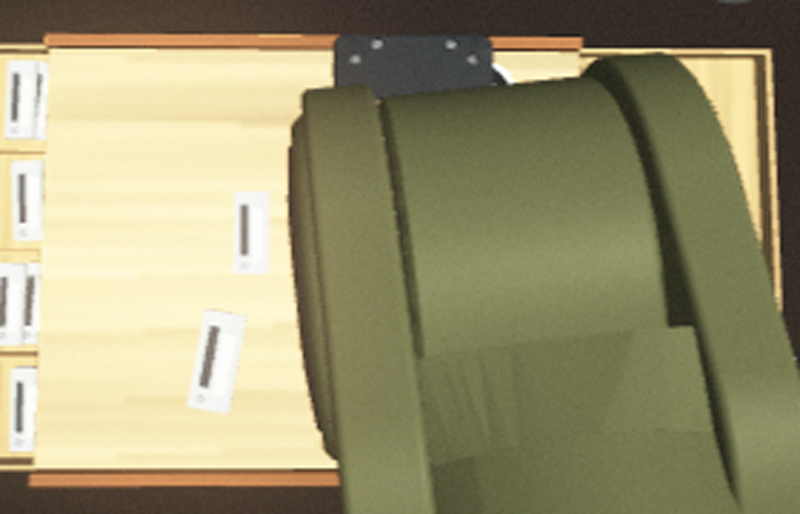

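```bash
python3 -m pendant '[{"travel":[0.005,0.008,0.003],"twist":0},{"travel":[0.02,0.008,0.003],"twist":0},{"travel":[0.034,0.008,0.003],"twist":0},{"travel":[0.034,0.008,0.003],"twist":0}]'
python3 - <<'E'
from h import *
snap("a4s",(230,120,430,320),"side");plan([(.515,-.17,.063)],(1,.015))
E
```

```text
time: 5.48
position: [0.5134, -0.006, 0.0683]
tool_rot: [-0.012, 1.569, 0.023]
ft_force: [-0.1, 0.1, 0.6]
grip_width: 0.005
scale 3.0
t 5.525 pos [ 0.5142 -0.0057  0.0692] F [0.6926 1.1339 0.1737] w 0.005976219849429072
[[ 0.003  -0.0228  0.9997]
 [ 0.0068  0.9997  0.0228]
 [-1.      0.0067  0.0031]]
(0.515, -0.17, 0.063) -> [ 0.0051 -0.1643 -0.003 ]
twist 0.007788579368388305 -3.1338040742214046
```

View pics/a4s.png

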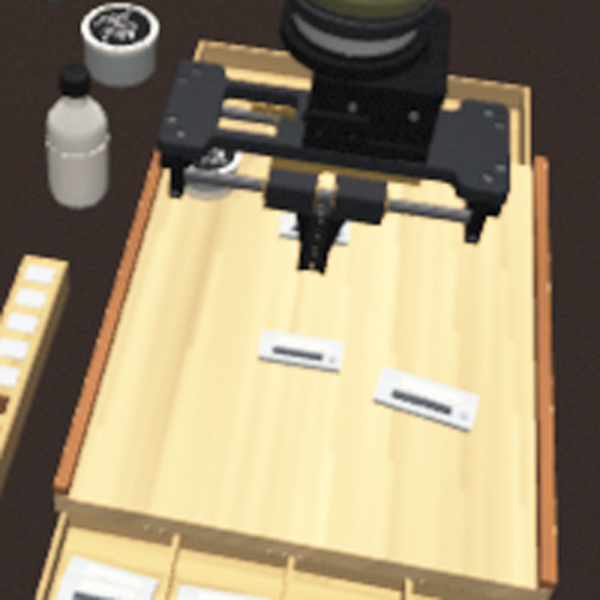

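```bash
python3 - <<'E'
from h import *
print(w2px("side",[(.609,y,z) for y in(-.04,-.006,.03) for z in(.09,.11,.13,.15)]))
E
```

```text
[[287.5859 177.2301]
 [287.942  169.4955]
 [288.3124 161.4527]
 [288.6979 153.0828]
 [283.8649 189.5072]
 [284.1572 181.7794]
 [284.4616 173.7338]
 [284.7787 165.3504]
 [279.6695 203.3499]
 [279.8844 195.6472]
 [280.1084 187.6168]
 [280.3421 179.2373]]
```

```bash
python3 -m pendant '[{"travel":[0.006,0,0],"twist":0},{"travel":[0.006,-0.01,0],"twist":0},{"travel":[0.006,-0.025,0],"twist":0},{"travel":[0.006,-0.04,0],"twist":0},{"travel":[0.0055,-0.055,-0.001],"twist":0},{"travel":[0.0055,-0.07,-0.001],"twist":0},{"travel":[0.0055,-0.085,-0.002],"twist":0},{"travel":[0.0055,-0.1,-0.002],"twist":0}]'
python3 - <<'E'
from h import *
snap("a5s",(230,120,430,320),"side");plan([(.515,-.167,.063)])
E
```

```text
time: 6.52
position: [0.5144, -0.1067, 0.063]
tool_rot: [-0.013, 1.568, 0.023]
ft_force: [0.2, -0.3, -0.0]
grip_width: 0.007
scale 3.0
t 6.575 pos [ 0.5144 -0.1094  0.0629] F [ 0.3229 -2.1021 -0.2436] w 0.005764890398138697
[[ 0.0029 -0.02    0.9998]
 [ 0.0053  0.9998  0.02  ]
 [-1.      0.0052  0.003 ]]
(0.515, -0.167, 0.063) -> [-0.0004 -0.0576 -0.0005]
```

View pics/a5s.png

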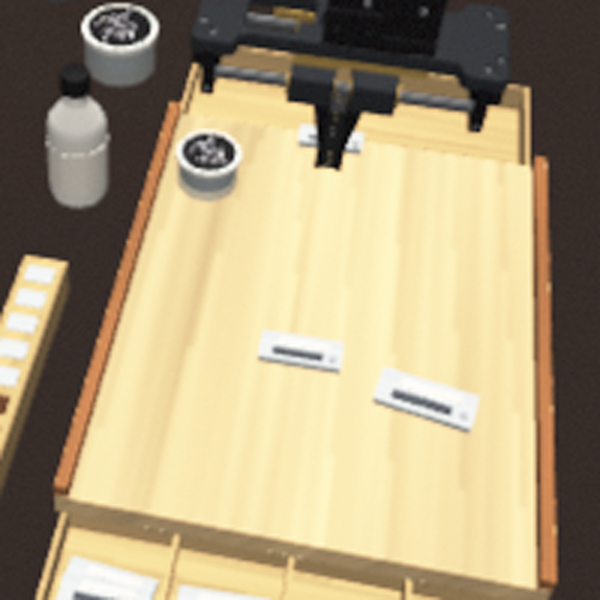

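Plate 4 is still square to the fingers at the edge (~330,138), and the pot hasn't moved. I'll push it over, raise the tool and return behind plate 3.

```bash
python3 -m pendant '[{"travel":[0,-0.014,-0.001],"twist":0},{"travel":[0,-0.028,-0.001],"twist":0},{"travel":[0,-0.043,-0.001],"twist":0},{"travel":[0,-0.058,-0.001],"twist":0},{"travel":[0,-0.058,-0.001],"twist":0},{"travel":[-0.02,-0.058,-0.001],"twist":0},{"travel":[-0.035,-0.03,-0.001],"twist":0},{"travel":[-0.04,0.03,-0.002],"twist":0},{"travel":[-0.04,0.09,-0.003],"twist":0},{"travel":[-0.04,0.15,-0.004],"twist":0}]'
python3 -m pendant '[{"travel":[0,0.05,0],"twist":0},{"travel":[0,0.065,0],"twist":0},{"travel":[0,0.065,0],"twist":0}]'
python3 - <<'E'
from h import *
snap("a6s",(230,120,430,320),"side")
snap("a6",(160,180,440,360));plan([(.51,.094,.07)],(1,.015))
E
```

```text
time: 7.82
position: [0.507, 0.0444, 0.1055]
tool_rot: [-0.014, 1.565, 0.021]
ft_force: [0.6, 0.5, 0.5]
grip_width: 0.003
time: 8.2
position: [0.5051, 0.1116, 0.1067]
tool_rot: [-0.018, 1.564, 0.024]
ft_force: [-0.1, 0.0, -0.8]
grip_width: 0.01
scale 3.0
scale 2.857142857142857
t 8.3 pos [0.5056 0.1083 0.106 ] F [-0.3348 -0.4436 -0.9461] w 0.0005591745303575252
[[ 0.0054 -0.0213  0.9998]
 [ 0.0035  0.9998  0.0213]
 [-1.      0.0034  0.0055]]
(0.51, 0.094, 0.07) -> [ 0.036  -0.0145  0.0039]
twist 0.00633019215320535 -3.1352624614365876
```

View pics/a6s.png

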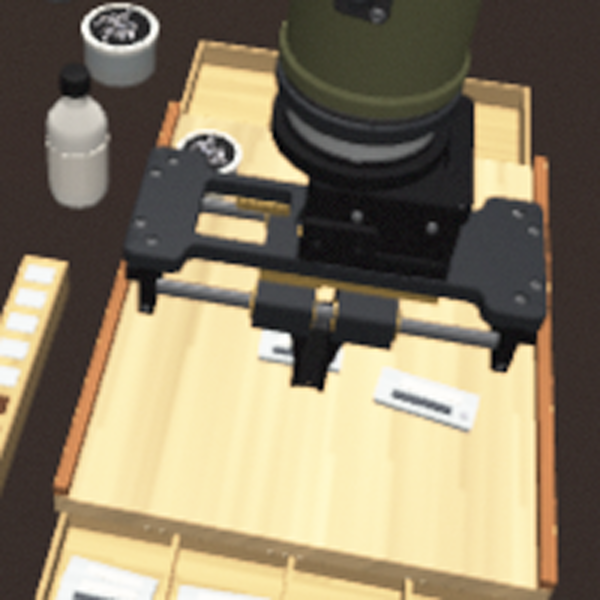

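View pics/a6.png

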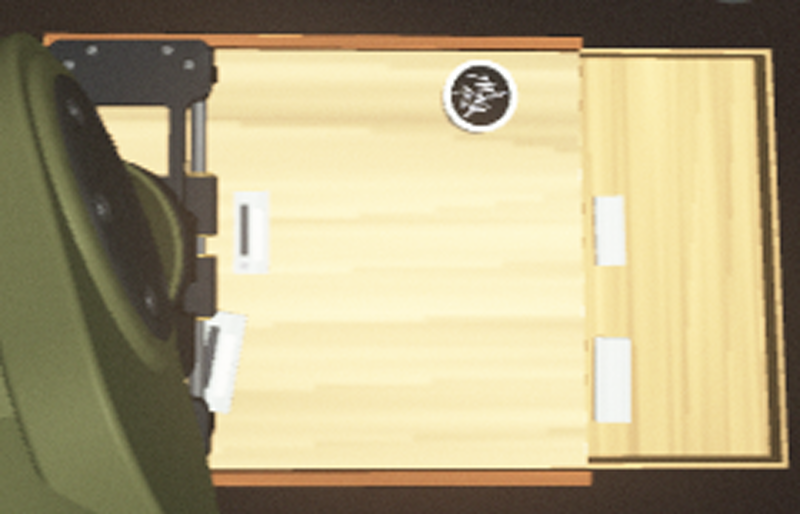

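Plates 4 and 2 are both in the catch tray (crop ~610,230 and ~613,380). Next is plate 3.

```bash
python3 -m pendant '[{"travel":[0.015,-0.01,0.004],"twist":0},{"travel":[0.035,-0.012,0.004],"twist":0},{"travel":[0.043,-0.012,0.004],"twist":0},{"travel":[0.043,-0.012,0.004],"twist":0},{"travel":[0.043,-0.025,0.004],"twist":0},{"travel":[0.043,-0.04,0.004],"twist":0},{"travel":[0.043,-0.055,0.004],"twist":0},{"travel":[0.043,-0.07,0.004],"twist":0},{"travel":[0.043,-0.085,0.004],"twist":0},{"travel":[0.043,-0.1,0.003],"twist":0}]'
python3 - <<'E'
from h import *
snap("a7s",(230,120,430,320),"side");plan([(.51,-.106,.063),(.51,-.167,.063)])
E
```

```text
time: 9.55
position: [0.5109, 0.0073, 0.0627]
tool_rot: [-0.014, 1.565, 0.019]
ft_force: [0.2, -1.2, 0.5]
grip_width: 0.004
scale 3.0
t 9.6 pos [0.5108 0.0048 0.0625] F [ 0.1217 -1.8877  0.5552] w 0.005247540174174221
[[ 0.005  -0.0185  0.9998]
 [ 0.0019  0.9998  0.0185]
 [-1.      0.0018  0.005 ]]
(0.51, -0.106, 0.063) -> [-0.0007 -0.1107 -0.0029]
(0.51, -0.167, 0.063) -> [-0.0008 -0.1717 -0.004 ]
```

View pics/a7s.png

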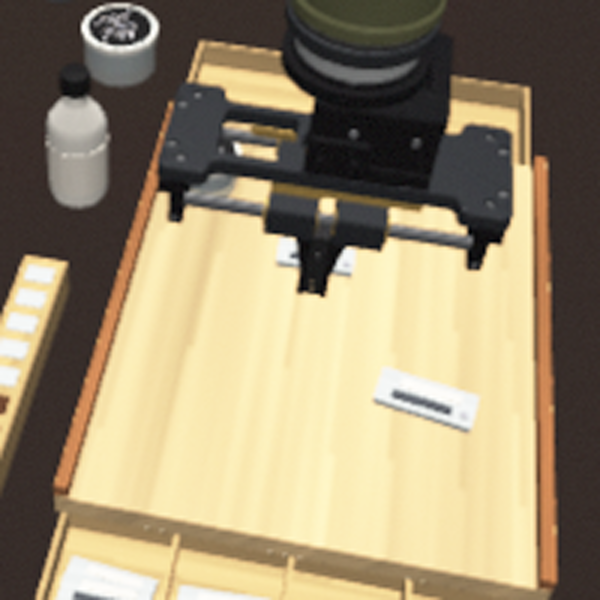

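```bash
python3 -m pendant '[{"travel":[0,-0.015,0],"twist":0},{"travel":[0,-0.03,0],"twist":0},{"travel":[0,-0.046,0],"twist":0},{"travel":[0,-0.062,-0.001],"twist":0},{"travel":[0,-0.078,-0.001],"twist":0},{"travel":[0,-0.094,-0.002],"twist":0},{"travel":[0,-0.108,-0.002],"twist":0},{"travel":[0,-0.108,-0.002],"twist":0}]'
python3 - <<'E'
from h import *
snap("a8s",(230,120,430,320),"side");plan([(.51,-.17,.063)])
E
```

```text
time: 10.6
position: [0.5107, -0.1047, 0.0622]
tool_rot: [-0.011, 1.566, 0.014]
ft_force: [-0.7, -0.6, -0.5]
grip_width: 0.004
scale 3.0
t 10.65 pos [ 0.5108 -0.1035  0.0623] F [-0.5884  0.2747 -0.484 ] w 0.005984879421061884
[[ 0.0049 -0.0176  0.9998]
 [ 0.0022  0.9998  0.0176]
 [-1.      0.0021  0.005 ]]
(0.51, -0.17, 0.063) -> [-0.0009 -0.0664 -0.002 ]
```

View pics/a8s.png

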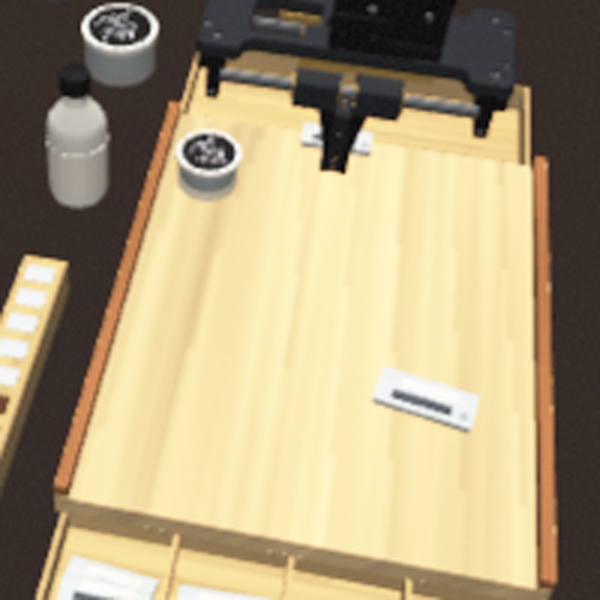

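```bash
python3 -m pendant '[{"travel":[0,-0.014,-0.001],"twist":0},{"travel":[0,-0.029,-0.001],"twist":0},{"travel":[0,-0.045,-0.001],"twist":0},{"travel":[0,-0.064,-0.001],"twist":0},{"travel":[0,-0.064,-0.001],"twist":0},{"travel":[-0.02,-0.064,-0.001],"twist":0},{"travel":[-0.035,-0.03,-0.005],"twist":0},{"travel":[-0.04,0.03,-0.02],"twist":0},{"travel":[-0.04,0.09,-0.04],"twist":0},{"travel":[-0.04,0.15,-0.06],"twist":0}]'
python3 -m pendant '[{"travel":[0,0.05,-0.01],"twist":0},{"travel":[0,0.08,-0.015],"twist":0},{"travel":[0,0.08,-0.015],"twist":0},{"travel":[0,0.08,-0.015],"twist":0}]'
python3 - <<'E'
from h import *
snap("a9s",(230,120,430,320),"side")
snap("a9",(160,180,440,360));plan([(.438,.12,.07),(.438,.12,.063)],(1,.015))
E
```

```text
time: 11.9
position: [0.4482, 0.0468, 0.1037]
tool_rot: [-0.014, 1.564, 0.016]
ft_force: [1.1, 0.6, 0.3]
grip_width: 0.002
time: 12.4
position: [0.4319, 0.1263, 0.1043]
tool_rot: [-0.015, 1.563, 0.016]
ft_force: [0.6, 0.1, -0.2]
grip_width: 0.01
scale 3.0
scale 2.857142857142857
t 12.5 pos [0.432  0.1255 0.104 ] F [-0.5419 -0.1133  0.655 ] w 0.004060376185208951
[[ 0.0073 -0.0177  0.9998]
 [ 0.001   0.9998  0.0177]
 [-1.      0.0009  0.0073]]
(0.438, 0.12, 0.07) -> [ 0.034  -0.0056  0.0057]
(0.438, 0.12, 0.063) -> [ 0.041  -0.0056  0.0056]
twist 0.002736203811856162 -3.1388564497779368
```

View pics/a9s.png

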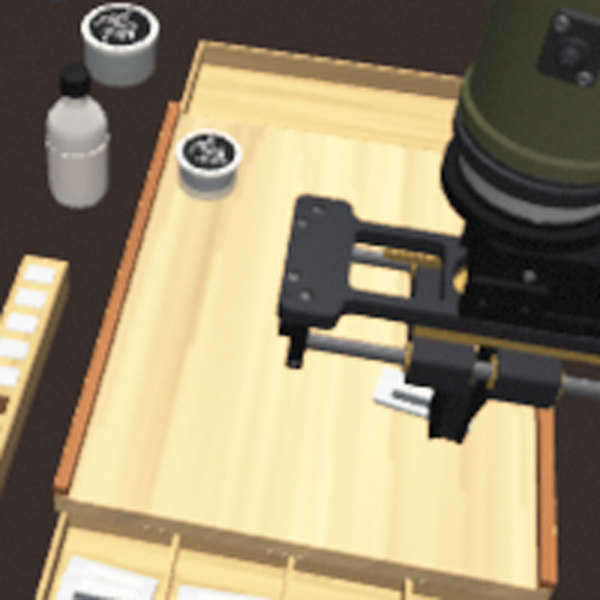

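View pics/a9.png

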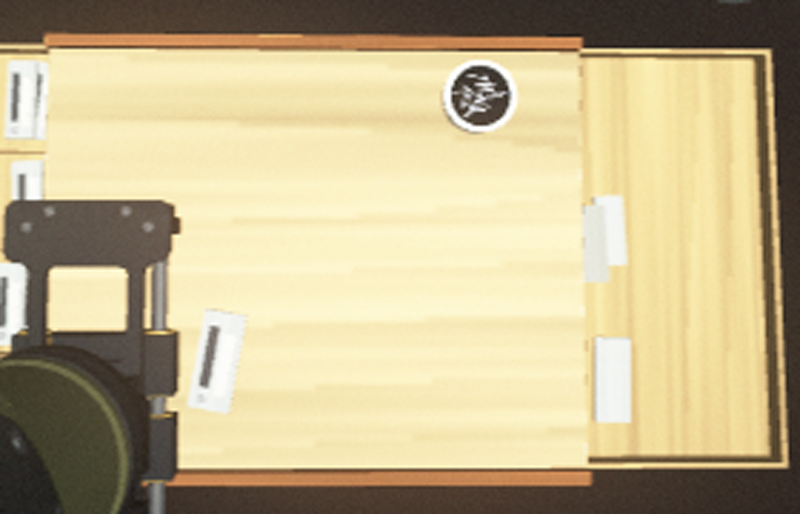

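Plate 3 is in the tray, but it overlaps plate 4 at the board edge (crop ~597,243), so I'll check it later. Now plate 1.

```bash
python3 -m pendant '[{"travel":[0.015,-0.002,0.005],"twist":0},{"travel":[0.033,-0.002,0.006],"twist":0},{"travel":[0.041,-0.002,0.006],"twist":0},{"travel":[0.041,-0.002,0.006],"twist":0},{"travel":[0.041,-0.017,0.006],"twist":0},{"travel":[0.041,-0.03,0.006],"twist":0},{"travel":[0.041,-0.043,0.006],"twist":0},{"travel":[0.041,-0.057,0.006],"twist":0},{"travel":[0.041,-0.072,0.006],"twist":0},{"travel":[0.041,-0.087,0.005],"twist":0}]'
python3 - <<'E'
from h import *
snap("b1s",(230,120,430,320),"side");plan([(.44,-.106,.063),(.44,-.167,.063)])
E
```

```text
time: 13.75
position: [0.439, 0.0377, 0.0632]
tool_rot: [-0.013, 1.563, 0.014]
ft_force: [-0.1, 0.3, -0.2]
grip_width: 0.005
scale 3.0
t 13.8 pos [0.4388 0.0354 0.063 ] F [-0.6295 -1.2333 -0.1145] w 0.0073564016024209875
[[ 0.0073 -0.015   0.9999]
 [-0.0006  0.9999  0.015 ]
 [-1.     -0.0007  0.0073]]
(0.44, -0.106, 0.063) -> [ 0.0001 -0.1414 -0.0009]
(0.44, -0.167, 0.063) -> [ 0.0002 -0.2024 -0.0018]
```

View pics/b1s.png

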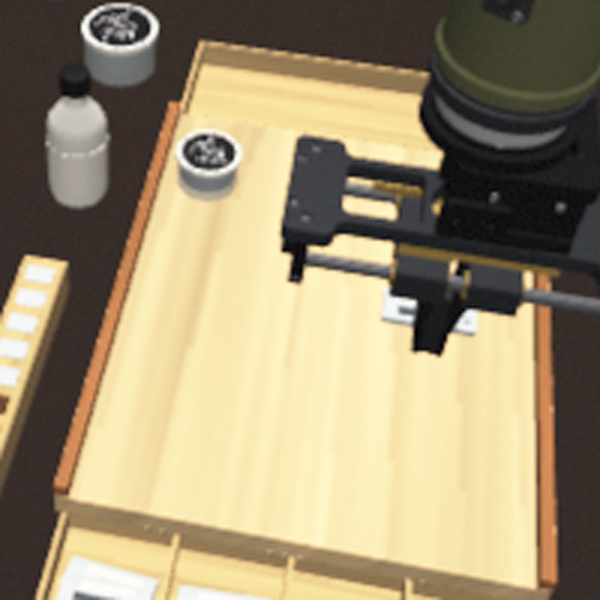

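```bash
python3 -m pendant '[{"travel":[0,-0.015,0],"twist":0},{"travel":[0,-0.03,0],"twist":0},{"travel":[0,-0.045,0],"twist":0},{"travel":[0,-0.06,0],"twist":0},{"travel":[0,-0.075,0],"twist":0},{"travel":[0,-0.09,-0.001],"twist":0},{"travel":[0,-0.105,-0.001],"twist":0},{"travel":[0,-0.12,-0.001],"twist":0},{"travel":[0,-0.13,-0.001],"twist":0},{"travel":[0,-0.13,-0.001],"twist":0}]'
python3 - <<'E'
from h import *
snap("b2s",(230,120,430,320),"side");plan([(.44,-.18,.063)])
E
```

```text
time: 15.05
position: [0.4397, -0.0953, 0.0631]
tool_rot: [-0.011, 1.564, 0.01]
ft_force: [0.1, -0.3, -0.2]
grip_width: 0.002
scale 3.0
t 15.1 pos [ 0.4397 -0.0946  0.0631] F [ 0.8171  0.5802 -0.3972] w 0.007863478711237689
[[ 0.0072 -0.0145  0.9999]
 [-0.0002  0.9999  0.0145]
 [-1.     -0.0003  0.0072]]
(0.44, -0.18, 0.063) -> [ 0.0001 -0.0854 -0.001 ]
```

View pics/b2s.png

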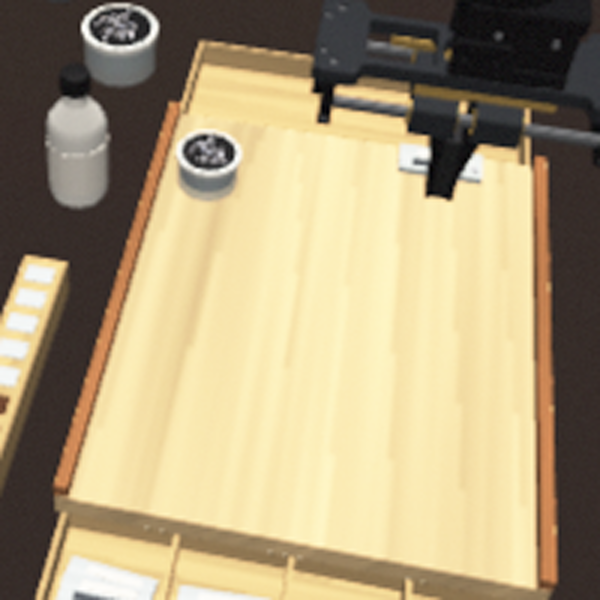

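```bash
python3 -m pendant '[{"travel":[0,-0.015,-0.001],"twist":0},{"travel":[0,-0.035,-0.001],"twist":0},{"travel":[0,-0.06,-0.001],"twist":0},{"travel":[0,-0.085,-0.001],"twist":0},{"travel":[0,-0.085,-0.001],"twist":0},{"travel":[-0.03,-0.085,-0.001],"twist":0},{"travel":[-0.07,-0.03,0.01],"twist":0},{"travel":[-0.09,0.03,0.01],"twist":0},{"travel":[-0.09,0.09,0.01],"twist":0},{"travel":[-0.09,0.15,0.01],"twist":0}]'
python3 -m pendant '[{"travel":[0,0.05,0],"twist":0},{"travel":[0,0.1,0],"twist":0},{"travel":[0,0.1,0],"twist":0},{"travel":[0,0.1,0],"twist":0}]'
python3 - <<'E'
from h import *
snap("b3",(340,180,440,360)); snap("b3s",(280,120,430,232),"side")
plan([])
E
```

```text
time: 16.35
position: [0.4468, 0.0563, 0.1537]
tool_rot: [-0.013, 1.562, 0.01]
ft_force: [0.0, -0.5, 0.5]
grip_width: 0.007
time: 16.85
position: [0.445, 0.1559, 0.1533]
tool_rot: [-0.014, 1.563, 0.01]
ft_force: [-1.0, -1.1, -0.2]
grip_width: 0.008
scale 3.3333333333333335
scale 5.333333333333333
t 16.95 pos [0.4454 0.1548 0.1533] F [-0.1742  0.0142  0.7963] w 0.005583650972912564
[[ 0.0083 -0.0125  0.9999]
 [-0.0021  0.9999  0.0125]
 [-1.     -0.0022  0.0083]]
```

View pics/b3.png

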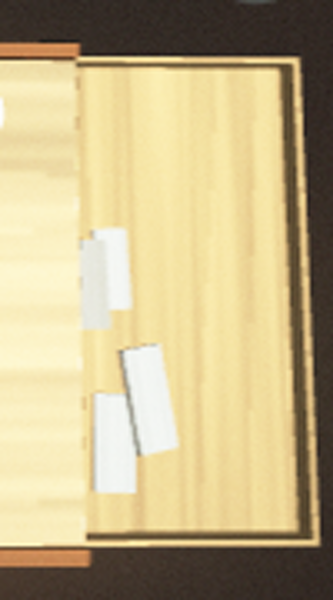

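View pics/b3_full.png

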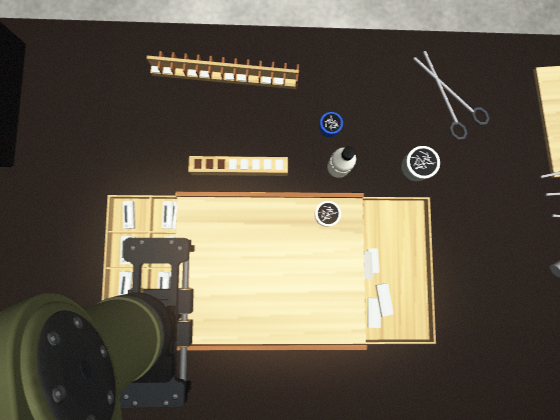

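View pics/b3s.png

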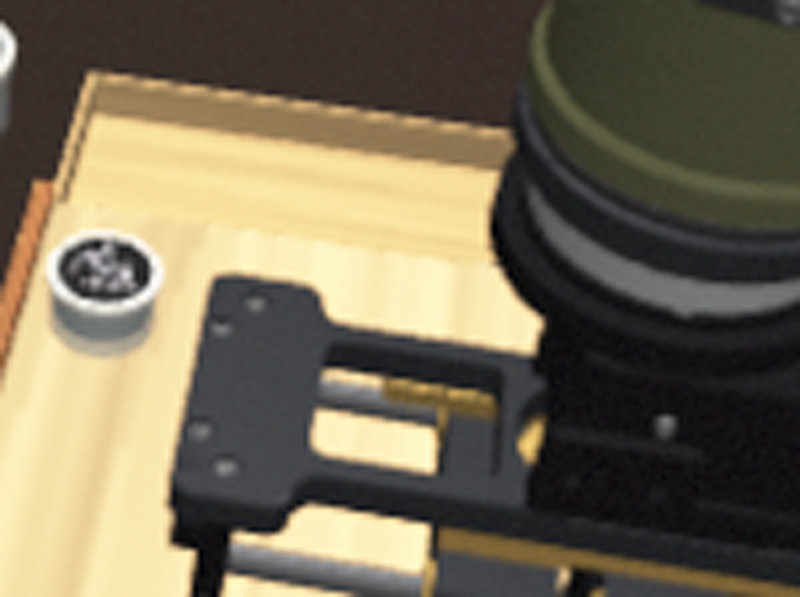

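```bash
python3 - <<'E'
from h import *
T=np.array([.4985,-.192]);yaw=.015 # tray centre est
im=cv2.imread("pics/b3_full.png");s=10/3
for n,v,z in[("p3 right edge",[(107,238),(111,327)],.012),("p3 right edge hi",[(107,238),(111,327)],.024),("p4",[(92,230),(126,228),(131,308),(111,309)],.009),("p2",[(94,393),(134,397),(137,493),(94,493)],.009),("p1",[(119,350),(159,345),(178,445),(138,456)],.012),("pot",None,.089)]:
    w=px2w("top",np.array(v)/s+[340,180] if v else [(327,213)],z);print(n,w.mean(0)[:2], w.mean(0)[:2]-T)
a=cv2.imread("pics/top0.png").astype(int);print("diff objs",np.abs(a-im)[140:235,185:365].max(2).mean(), (np.abs(a-im)[140:235,185:365].max(2)>40).sum())
E
```

```text
p3 right edge [ 0.5067 -0.1615] [0.0082 0.0305]
p3 right edge hi [ 0.5069 -0.1585] [0.0084 0.0335]
p4 [ 0.5142 -0.1657] [0.0157 0.0263]
p2 [ 0.4203 -0.1645] [-0.0782  0.0275]
p1 [ 0.4447 -0.1823] [-0.0538  0.0097]
pot [ 0.5911 -0.0674] [0.0926 0.1246]
diff objs 2.7160233918128656 0
```

```bash
python3 - <<'E'
from h import *
a=cv2.imread("pics/b3_full.png").astype(int);b=snap("b4").astype(int)
print("tray moved px:",(np.abs(a-b)[190:350,362:440].max(2)>40).sum()); plan([])
ctrl.close_job()
E
```

```text
tray moved px: 0
t 17.0 pos [0.4455 0.1547 0.1533] F [-0.02    0.449  -0.3765] w 0.004868887220453835
[[ 0.0085 -0.0121  0.9999]
 [-0.0021  0.9999  0.0122]
 [-1.     -0.0022  0.0085]]
the job is handed in; nothing more can be done
```

I swept all four plates off the board's open end with the closed fingers, one at a time in the order 2, 4, 3, 1. All four are now in the undivided tray, and I handed the job in at about 17 s of the 72 s allowed.

**Plates:** the last pictures show all four inside the tray, and two successive pictures showed no movement there. Measured from the tray's middle, their centres are roughly:

| Plate | x (mm) | y (mm) |
|---|---|---|
| 1 | −54 | +10 |
| 2 | −78 | +28 |
| 3 | +8 | +40 |
| 4 | +16 | +26 |

**Plate 3:** it lies tilted on plate 4, partly hidden under the board end. I worked out its centre from its visible edge and inferred that it sits below 30 mm from how far a 20 mm wide plate can lean. I did not measure its height directly.

**Other objects:** the pin pot, glue bottle and reed block look unchanged, with no pixel differences from the first picture. The tool stood clear, about 90 mm above the board top, and felt under 1 N.

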